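Weigh collars on a sprung scale to the red band

ROBOT

A 6-joint arm with a two-finger parallel gripper is mounted at the origin on the work surface; the furniture and walls round the work are solid. World frame = base frame: x ahead of the robot, y to its left, z up, the work surface at z = 0. Lengths are in mm, angles in degrees, forces in N, time in s.
With the tool pointing down it reaches from about 350 to 850 mm from the base axis. Payload 8.1 kg.
Tool frame: the origin (TCP) lies midway between the tips of the shut fingers; the grasp point (between the pads) lies 19 mm behind it; z points along the fingers, y is the line along which they close (so a half turn about z gives the same grasp; the last joint's range is limited). The gripper opens to 85 mm and grips with 20 to 120 N. Pads are 22 mm wide; open, the fingers measure 114 mm over their backs; the gripper's body (76 mm by 85 mm) begins 54 mm behind the grasp point. The pads swing forward as they close: fully open they stand 13 mm farther back than shut.
Start: joints at [-4.893, 7.471, 85.268, -0, 87.261, -4.893], TCP at [600.004, 0.022, 231.292] pointing down, gripper open.
Joint ranges: [-169.43, 169.43], [-51.17, 129.36], [1.28, 143.12], [-76.62, 256.62], [0, 156.53], [-152.29, 152.29]. Speed limits (degrees/s): [136.94, 136.94, 159.86, 180, 180, 180].

INTERFACE

Orientations are given as [roll, pitch, yaw] about the fixed x, y, z axes, in that order (R = Rz(yaw) Ry(pitch) Rx(roll)).
In Python, from bench import sense, snapshot, camera_params, hand_in, masks_of, pinpoint gives the robot as it stands.
- The arm moves only by the tool step_arm, never from a script. Its argument "targets" is a list of rows, each an object with "angular": the turn, a rotation vector about the tool's x, y, z scaled (see below), a list of three; "dp": the shift along the tool's x, y, z scaled (see below), a list of three; "fingers": the closure, from 0 (fully open) to 1 (shut). A call has exactly 8 rows; each row is the pose to reach, as a shift and turn from the pose commanded when the call began, along the tool's axes at that moment, turning the shorter way round; what a row does not reach only later rows make up. The controller multiplies each number of a shift by 0.2 m and each number of a turn by 180 degrees. A row lasts 1/8 s, in which the tool goes at most 62.5 mm and 10.7 degrees, less where a joint would pass 70% of its speed; a pose out of reach is approached as far as the arm can. A call with a number of a shift or a turn outside -1 to 1 is refused whole. A call with a gripper value outside its range is refused whole. The fingers move at their own pace and stop on an object; "newtons" is the grip in N (left out, the last holds). Time passes only in rows, so rows that repeat a pose let the fingers close, or fill a call up. It gives the time, the measured TCP pose, the force, the opening and the grip force at its end, in the units of the state.
- sense(): the state, without advancing time (a new reading comes with each control period).
- snapshot(name): name is "scene" or "side" or "wrist"; returns the picture (420x560x3 uint8, blue, green, red); there is no depth.
- camera_params(name): a dict with "vfov" (degrees; the focal length in pixels is half the picture's height over the tangent of half this angle, whatever the lens; pixels are square), "cx", "cy" (the principal point, pixels), "R" (3x3) and "t" (3): a world point X has camera coordinates R X + t. Camera axes: x right, y down, z forward; pixel columns grow to the right and rows downward; lengths in mm; the calibration is good to about 2 mm. A picture is of the moment at which its call begins: read the wrist's pose just before it. camera_params takes no time and is no camera call; for the wrist camera it gives the pose at the moment of the call.
- hand_in(): hands the job in; it is judged then, once.
Trained networks look in the newest picture that a camera, given by its name, has taken for a name from the list of things; names that differ only in an ending like _2 or _b are one class to them, and where a whole thing is asked for, a point or a joint stands for the part that bears it (a point fixed in the world has none). Each returns a list of dicts, best first, with "conf" (0 to 1); they miss things now and then, are a little off and sometimes report something else, mostly with a low value. They report only what shows in the picture. A call takes as long as a camera call. They do not tell look-alikes from the thing itself.
- masks_of(camera, label): "pixels" (420x560 bool, what is visible of it) and "at" ([column, row] in pixels, amid what is visible of it).
- pinpoint(camera, label): "at" ([column, row] in pixels: a listed point, or the origin of a listed thing).
The state is a dict: "time": time; "joint_pos": joint angles; "qd": joint speeds; "joint_efforts": joint torques, N m; "tool_pos": TCP position; "tcp_rot": TCP orientation; "ft_force": force on the tool from outside, world axes, zero at the start; "wrist_torque": the same for the moment, N m; "finger_gap": finger opening in mm; "grip_force": force on a finger pad.
Only numpy, scipy, OpenCV 4.12 (cv2) and the standard library are available. Lean on these libraries where they do the work, as an engineer would, in place of code of your own. Each camera call takes 0.05 s, during which the arm holds its last target. There are 200 camera calls.

TASK

Weigh out steel collars on the green spring scale: thread them over the pan's upright spindle and down on to the pan, one at a time, letting go of each and letting the pan settle before the next, until the black pointer stands within the red band. The spindle stands off the middle of the pan in a direction that differs from day to day, so feel for it lightly: lower each collar gently on to the pan, never drop it, and never press the pan hard down. Leave the collars that are not needed standing on the bench, and do not disturb the other things there.

Things in the scene. Friction and masses are not known exactly. Their poses are not given: they have to be found in the camera images.
- scale: the spring scale, green, fixed to the bench: round foot 150 mm across, guide tube in its middle, white slotted upright plate (64 mm wide, top 111 mm above the bench) 66 mm before its axis. Origin on the bench under the pan's centre; x points away from the plate (the plate is on the -x side), z up.
- pan (a joint): how far the pan (round, aluminium, 100 mm across) has sunk, in m: 0 empty, bottom stop at 0.050. The spring takes 330 N/m, so that one collar sinks it by about 10 mm; it comes to rest in about 1 s.
- pan_centre (a point): centre of the pan's flat top face, 120 mm above the bench when empty; it sinks with the pan. The spindle, an upright steel pin 12 mm in diameter with a 1 mm chamfer, rises 85 mm above this face (tip 205 mm above the bench when empty). Its axis stands 6 mm from this point in an unknown horizontal direction, which stays the same throughout the job.
- pointer (a point): middle of the black pointer needle (18 mm wide, 3 mm thick), in front of the white plate; it sinks with the pan, 105 mm above the bench when the pan is empty.
- band_mid (a point): a point at the mid-height of the red band, straight below the empty pan's pointer; the band itself (20 mm wide, 12 mm tall, right half of the plate seen from its front) reaches 6 mm above and 6 mm below this height. The band's height differs each time and does not change by itself; two or three collars bring the pointer into it.
- collar_1: steel collar (thick ring), outer diameter 50 mm, bore 18 mm, 25 mm tall, about 0.34 kg (it varies by some 8 percent), standing on the bench. All four collars are alike. Origin at the centre of its underside, z along the bore.
- collar_2: steel collar (thick ring), outer diameter 50 mm, bore 18 mm, 25 mm tall, about 0.34 kg (it varies by some 8 percent), standing on the bench. All four collars are alike. Origin at the centre of its underside, z along the bore.
- collar_3: steel collar (thick ring), outer diameter 50 mm, bore 18 mm, 25 mm tall, about 0.34 kg (it varies by some 8 percent), standing on the bench. All four collars are alike. Origin at the centre of its underside, z along the bore.
- collar_4: steel collar (thick ring), outer diameter 50 mm, bore 18 mm, 25 mm tall, about 0.34 kg (it varies by some 8 percent), standing on the bench. All four collars are alike. Origin at the centre of its underside, z along the bore.
- oil_can: dark red oil can with a spout, 216 mm tall, bystander; origin at the centre of its underside.
- wood_block: beech block 62x130x42 mm, bystander; origin at the centre of its underside.
- tape_roll: roll of masking tape, 100 mm across, 25 mm tall, bystander; origin at the centre of its underside.
- box_section: offcut of black box section, 40x110x30 mm, bystander; origin at the centre of its underside.
There are look-alikes about, which are no part of the job. Leave any blue, pink or purple look-alike of the collar_4 alone.

How it is judged (in metres and radians):
On the way, in this order (a step that is already met when the one before it is completed fails the run):
1. one collar alone rests on the pan, let go (value of joint pan between 0.0065 and 0.013 m and contact force between the fingers and anything else below 0.05 N), for 0.2 s.
2. two collars rest on the pan, let go (value of joint pan between 0.017 and 0.0245 m and contact force between the fingers and anything else below 0.05 N), for 0.2 s.
At the end, for the whole second after the job is handed in: Pan still, pointer within 7.5 mm of the red band's mid-height; every collar is either threaded on the spindle (within 10 mm of the pan centre, upright within 0.15 rad, underside under 60 mm above the pan) or stands upright on the bench (within 0.1 rad) (z of pointer in the frame of band_mid between -0.0075 and 0.0075 m and velocity of joint pan between -0.01 and 0.01 m/s and ((horizontal distance between collar_1 and pan_centre below 0.01 m and angle between collar_1's own z axis and vertical below 0.15 rad and z of collar_1 in the frame of pan_centre between -0.004 and 0.06 m) or (height (world z) of collar_1 below 0.006 m and angle between collar_1's own z axis and vertical below 0.1 rad)) and ((horizontal distance between collar_2 and pan_centre below 0.01 m and angle between collar_2's own z axis and vertical below 0.15 rad and z of collar_2 in the frame of pan_centre between -0.004 and 0.06 m) or (height (world z) of collar_2 below 0.006 m and angle between collar_2's own z axis and vertical below 0.1 rad)) and ((horizontal distance between collar_3 and pan_centre below 0.01 m and angle between collar_3's own z axis and vertical below 0.15 rad and z of collar_3 in the frame of pan_centre between -0.004 and 0.06 m) or (height (world z) of collar_3 below 0.006 m and angle between collar_3's own z axis and vertical below 0.1 rad)) and ((horizontal distance between collar_4 and pan_centre below 0.01 m and angle between collar_4's own z axis and vertical below 0.15 rad and z of collar_4 in the frame of pan_centre between -0.004 and 0.06 m) or (height (world z) of collar_4 below 0.006 m and angle between collar_4's own z axis and vertical below 0.1 rad))); the robot touches nothing.
It fails at once if the pan pressed more than 42 mm down (over about 14 N) (value of joint pan above 0.042 m).
It fails at once if the scale struck or pushed with more than 25 N (contact force between scale and anything else above 25 N).
It fails at once if a bystander moved by more than 30 mm (distance of any of oil_can, wood_block, tape_roll, box_section from where it was at the start of the episode above 0.03 m).
It also fails if it takes over 72 s, if anything falls off the work surface, if the arm or the gripper's body presses on something with over 40 N, if the wrist force passes 120 N, or if a joint passes its speed limit or range.

## Working session

There is one attempt and no reset: what is moved stays moved. The work goes in short steps, Python scripts to look and compute and a tool call to move; the robot and the scene stay as the last step left them, time stands still between calls to the robot, and variables do not carry over. Pictures are saved under pics/ and viewed, at most 10 in all, crops included, and the job is handed in when it is done.

Besides the shell and the picture viewer there is one more tool, called after ">>>" as name(argument=value, ...), one argument or row to a line, values as JSON. step_arm: Moves the arm, as the interface text tells. Its arguments: {"type":"object","properties":{"targets":{"type":"array","items":{"type":"object","properties":{"angular":{"type":"array","items":{"type":"number","minimum":-1,"maximum":1}},"dp":{"type":"array","items":{"type":"number","minimum":-1,"maximum":1}},"fingers":{"type":"number"}}}},"newtons":{"type":"number"}},"required":["targets"]}

```bash
mkdir -p pics
cat > h.py <<'E'
import numpy as np, cv2
from bench import *
def ray(cam,px,P=None):
    P=P or camera_params(cam); f=210/np.tan(np.radians(P["vfov"])/2)
    R=np.array(P["R"]);t=np.array(P["t"]).ravel()
    d=R.T@np.array([(px[0]-P["cx"])/f,(px[1]-P["cy"])/f,1]); return -R.T@t,d/np.linalg.norm(d)
def atz(cam,px,z,P=None):
    o,d=ray(cam,px,P); return o+d*(z-o[2])/d[2]
def proj(cam,X,P=None):
    P=P or camera_params(cam); f=210/np.tan(np.radians(P["vfov"])/2)
    c=np.array(P["R"])@X+np.array(P["t"]).ravel(); return np.array([P["cx"]+f*c[0]/c[2],P["cy"]+f*c[1]/c[2]])
def tri(rays):
    A=0;b=0
    for o,d in rays:
        M=np.eye(3)-np.outer(d,d);A=A+M;b=b+M@o
    X=np.linalg.solve(A,b); return X,[float(np.linalg.norm((np.eye(3)-np.outer(d,d))@(X-o))) for o,d in rays]
E
python3 - <<'E'
from h import *
np.set_printoptions(precision=1,suppress=True)
s=sense();print(s)
ims=[]
for c in("scene","side","wrist"):
    im=snapshot(c);ims.append(im);P=camera_params(c);R=np.array(P["R"]);print(c,P["vfov"],P["cx"],P["cy"],"pos",-R.T@np.array(P["t"]).ravel(),"fwd",R[2])
    cv2.imwrite(f"pics/{c}0.png",im)
    for l in("collar_1","pan_centre","pointer","band_mid","scale","oil_can","wood_block","tape_roll","box_section"):
        for r in pinpoint(c,l)[:6]:
            print(c,l,round(r["conf"],2),np.round(r["at"]),atz(c,r["at"],{"pan_centre":120,"pointer":105,"band_mid":80}.get(l,0)))
E
```

```text
{'time': 0.0, 'joint_pos': array([-4.9,  7.5, 85.3,  0. , 87.3, -4.9]), 'qd': array([ 0. ,  0. ,  0.1, -0.1, -0.1,  0. ]), 'joint_efforts': array([ -0. , -56.9, -50.1,  -0. ,   0. ,   0. ]), 'tool_pos': array([599.5,   0.1, 230.3]), 'tcp_rot': array([-179.9,   -0. ,   90. ]), 'ft_force': array([ 0.2, -0. ,  0.2]), 'wrist_torque': array([ 0.,  0., -0.]), 'grip_force': 0.0, 'finger_gap': 85.13916597752521}
scene 55.48629301378548 284.6736381796274 205.77704138559966 pos [-249.8 -719.1  599.6] fwd [ 0.6  0.7 -0.4]
scene collar_1 0.92 [321. 313.] [ 335.3 -244.7    0. ]
scene collar_1 0.75 [346. 261.] [ 559.8 -139.1    0. ]
scene collar_1 0.73 [293. 294.] [ 340.1 -148.7    0. ]
scene collar_1 0.6 [356. 297.] [ 445.7 -263.9    0. ]
scene collar_1 0.57 [311. 275.] [ 433.2 -122.7    0. ]
scene collar_1 0.53 [382. 280.] [ 556.2 -263.5    0. ]
scene pan_centre 0.82 [269. 195.] [526.8 155.2 120. ]
scene pan_centre 0.63 [384. 280.] [ 399.6 -356.   120. ]
scene pan_centre 0.59 [244. 201.] [439.8 170.3 120. ]
scene pointer 0.65 [246. 202.] [455.4 183.5 105. ]
scene scale 0.77 [267. 230.] [517.5 15
[... 1112 characters left out ...]
 0. ]
side tape_roll 0.95 [221. 205.] [361.8 338.2   0. ]
side box_section 0.88 [304. 202.] [619.6 375.1   0. ]
wrist 61.42517101064474 281.93441091081456 213.01784566587452 pos [598.9  67.8 373.5] fwd [ 0.  -0.3 -1. ]
wrist collar_1 0.96 [140. 283.] [ 434.3 -119.6    0. ]
wrist collar_1 0.85 [ 66. 295.] [ 346.3 -135.6    0. ]
wrist collar_1 0.81 [256. 378.] [ 566.4 -251.1   -0. ]
wrist collar_1 0.69 [179. 202.] [487.1 -23.7   0. ]
wrist collar_1 0.6 [254. 296.] [ 566.3 -136.6    0. ]
wrist scale 0.67 [200.  18.] [521.1 156.5   0. ]
wrist oil_can 0.61 [390. 207.] [716.8 -29.6   0. ]
wrist wood_block 0.82 [403.  54.] [716.9 124.6   0. ]
wrist wood_block 0.47 [253. 296.] [ 565.4 -137.     0. ]
```

View pics/scene0.png

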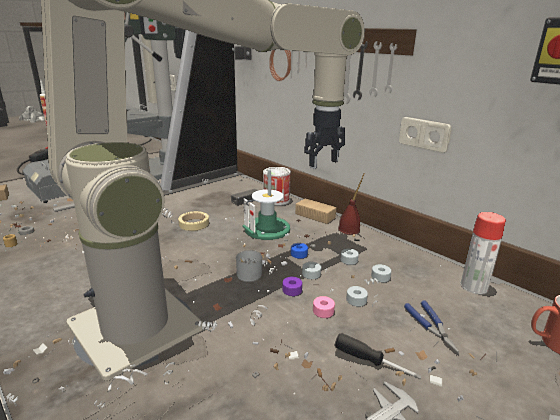

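View pics/side0.png

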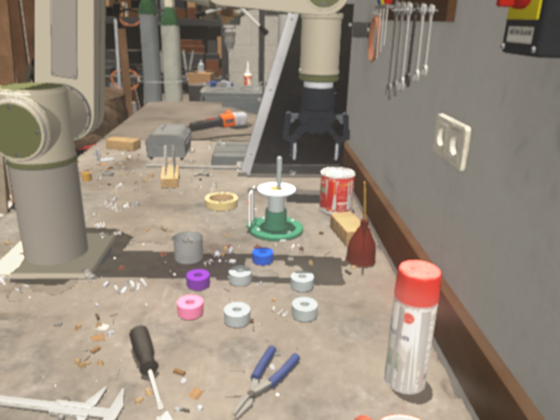

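View pics/wrist0.png

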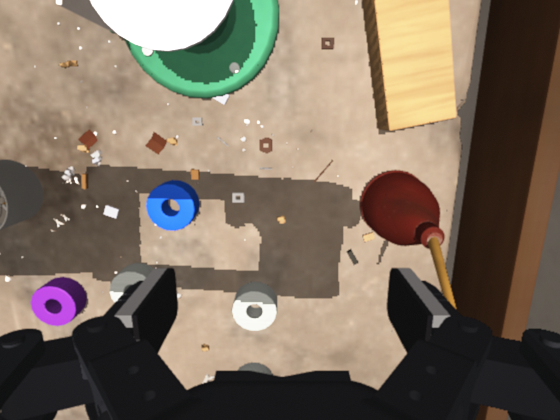

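The scene shows four steel collars at scene px (311,271), (349,257), (382,272) and (357,296). The look-alikes are blue (300,250), purple (292,286) and pink (323,307). The scale is at (267,225) with its plate on the left (-x) side, and in the wrist view its pan is at the top left.

>>> step_arm(
  targets=[
    {"dp": [-0.25,-0.1,0]},
    {"dp": [-0.5,-0.15,0]},
    {"dp": [-0.5,-0.15,0]},
    {"dp": [-0.5,-0.15,0]},
    {"dp": [-0.5,-0.15,0]},
    {"dp": [-0.5,-0.15,0]},
    {"dp": [-0.5,-0.15,0]},
    {"dp": [-0.5,-0.15,0]},
  ],
)

```text
validation failed for argument at $.ta...
```

Run:
```python
from h import *
np.set_printoptions(precision=1,suppress=True)
s=sense();print(s['tool_pos'],s['tcp_rot'],s['time'])
P=camera_params("wrist");im=snapshot("wrist");cv2.imwrite("pics/w1.png",im)
for r in pinpoint("wrist","collar_1"):
    c=np.array(r["at"]); 
    print(round(r["conf"],2),np.round(c),atz("wrist",c,0,P), im[int(c[1])-14 if c[1]>14 else 0,min(559,int(c[0])+13)])
for r in masks_of("wrist","collar_1"):
    m=r["pixels"];print("mask",round(r["conf"],2),np.round(r["at"]),m.sum(),im[m].mean(0),atz("wrist",r["at"],25,P))
```

```text
[600.    0.  231.3] [-180.    0.   90.] 1.5
0.97 [136. 283.] [ 429.1 -119.7    0. ] [88 93 93]
0.83 [255. 298.] [ 566.9 -140.1    0. ] [78 87 96]
0.8 [ 64. 298.] [ 342.9 -138.7    0. ] [79 23 62]
0.75 [252. 375.] [ 561.2 -246.9    0. ] [157 182 205]
0.65 [177. 202.] [485.1 -24.    0. ] [99 41 15]
mask 0.89 [127. 280.] 825 [137.5 144.2 145.2] [ 431.9 -103.4   25. ]
mask 0.84 [169. 206.] 1954 [199.8 106.5  47.1] [484.2 -21.6  25. ]
mask 0.81 [ 58. 303.] 1985 [170.5  58.1 142.3] [ 352.2 -131.4   25. ]
mask 0.64 [254. 367.] 223 [ 97.  102.3 103.1] [ 566.5 -214.9   25. ]
```

View pics/w1.png

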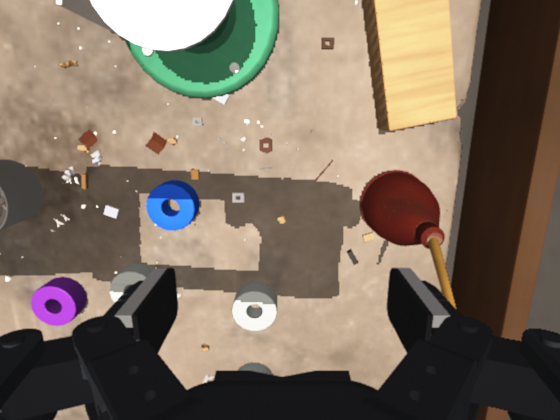

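The move was refused, probably because each row needs all its fields, so the view hasn't changed. I'll resend it with complete rows.

>>> step_arm(
  targets=[
    {"dp": [-0.25,-0.1,0],"angular": [0,0,0],"fingers": 0},
    {"dp": [-0.5,-0.15,0],"angular": [0,0,0],"fingers": 0},
    {"dp": [-0.5,-0.15,0],"angular": [0,0,0],"fingers": 0},
    {"dp": [-0.5,-0.15,0],"angular": [0,0,0],"fingers": 0},
    {"dp": [-0.5,-0.15,0],"angular": [0,0,0],"fingers": 0},
    {"dp": [-0.5,-0.15,0],"angular": [0,0,0],"fingers": 0},
    {"dp": [-0.5,-0.15,0],"angular": [0,0,0],"fingers": 0},
    {"dp": [-0.5,-0.15,0],"angular": [0,0,0],"fingers": 0},
  ],
  newtons=50,
)

```text
time: 2.65
tool_pos: [570.1, -99.6, 231.3]
tcp_rot: [-180.0, 0.0, 90.0]
ft_force: [-0.4, 0.0, -0.7]
finger_gap: 85.5
grip_force: 0.0
```

```bash
cat > look.py <<'E'
from h import *
import sys
np.set_printoptions(precision=1,suppress=True)
s=sense();print(s['tool_pos'],s['time'])
P=camera_params("wrist");im=snapshot("wrist");cv2.imwrite(f"pics/{sys.argv[1]}.png",im)
for l in sys.argv[2:]:
  for r in pinpoint("wrist",l):
    c=np.array(r["at"]); print(l,round(r["conf"],2),c,atz("wrist",c,120 if l=="pan_centre" else 0,P))
  for r in masks_of("wrist",l):
    m=r["pixels"];ys,xs=np.nonzero(m);h=cv2.convexHull(np.c_[xs,ys].astype(np.int32));e=cv2.fitEllipse(h)
    print("mask",l,round(r["conf"],2),np.round(r["at"]),m.sum(),im[m].mean(0),e)
E
python3 look.py w2 collar_1; python3 -c "
import cv2;im=cv2.imread('pics/w2.png');cv2.imwrite('pics/w2c.png',im)"
```

```text
[570.1 -99.6 231.3] 2.65
collar_1 0.96 [ 76.6 211.8] [ 344.2 -134.2    0. ]
collar_1 0.93 [279.5 305.6] [ 566.2 -249.3    0. ]
collar_1 0.85 [155.5 199.1] [ 432.  -119.9    0. ]
collar_1 0.83 [168.5 321.5] [ 433.1 -270.5    0. ]
collar_1 0.83 [ 88.4 302.6] [ 340.8 -245.2    0. ]
collar_1 0.81 [279.9 218.2] [ 566.8 -141.6    0. ]
mask collar_1 0.95 [275. 314.] 1699 [191.6 197.1 197.9] ((276.52490234375, 314.35614013671875), (44.804290771484375, 48.40022659301758), 179.80564880371094)
mask collar_1 0.91 [ 80. 306.] 1745 [166.8 141.6 206.8] ((82.31098175048828, 305.9610900878906), (43.36982345581055, 56.32147979736328), 59.33003234863281)
mask collar_1 0.8 [281. 224.] 1701 [133.2 140.5 141.3] ((280.1305236816406, 223.02931213378906), (46.424522399902344, 49.43668746948242), 6.436442852020264)
mask collar_1 0.72 [178. 334.] 657 [185.6 190.9 191.5] ((172.5612335205078, 330.55047607421875), (27.043052673339844, 45.431297302246094), 26.238183975219727)
mask collar_1 0.65 [ 68. 216.] 2295 [104.4  35.4  84.2] ((70.11304473876953, 216.66421508789062), (49.74489974975586, 58.994140625), 80.77620697021484)
mask collar_1 0.56 [189. 105.] 2242 [229.5 144.4  74. ] ((194.0105438232422, 105.84976196289062), (52.94435501098633, 57.748268127441406), 121.16687774658203)
```

View pics/w2.png

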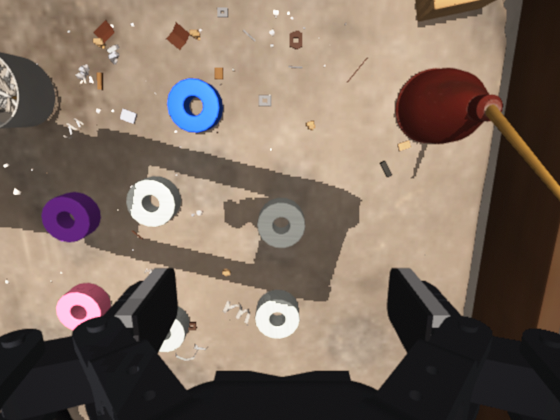

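The view shows steel collar bores at px A (152,203), B (281,225), C (277,319) and D (about 165,333). The oil can is at (440,105), clear of all four.

Run:
```python
from h import *
np.set_printoptions(precision=1,suppress=True)
P=camera_params("wrist");R=np.array(P["R"]);t=np.array(P["t"]).ravel()
P1=dict(P);P1["t"]=R@(R.T@t-np.array([29.9,99.6,0]))
print(tri([ray("wrist",(281,225),P),ray("wrist",(255,311),P1)]))
for n,c in dict(A=(152,203),B=(281,225),C=(277,319),D=(165,333)).items(): print(n,atz("wrist",c,25,P))
print(proj("wrist",np.array([570,-99.6,231.3]),P))
```

```text
(array([ 568.5, -142. ,   24.9]), [0.48087738972503963, 0.48087738972498506])
A [ 437.1 -118.3   25. ]
B [ 568.  -141.8   25. ]
C [ 563.4 -251.7   25. ]
D [ 436.8 -269.5   25. ]
[284.3 274.4]
```

>>> step_arm(
  targets=[
    {"dp": [-0.21,-0.01,0.2],"angular": [0,0,0],"fingers": 0},
    {"dp": [-0.21,-0.01,0.45],"angular": [0,0,0],"fingers": 0},
    {"dp": [-0.21,-0.01,0.7],"angular": [0,0,0],"fingers": 0},
    {"dp": [-0.21,-0.01,0.85],"angular": [0,0,0],"fingers": 0},
    {"dp": [-0.21,-0.01,0.85],"angular": [0,0,0],"fingers": 0},
    {"dp": [-0.21,-0.01,0.85],"angular": [0,0,0],"fingers": 0},
    {"dp": [-0.21,-0.01,0.85],"angular": [0,0,0],"fingers": 0},
    {"dp": [-0.21,-0.01,0.85],"angular": [0,0,0],"fingers": 0},
  ],
)

```text
time: 3.8
tool_pos: [569.1, -142.3, 63.0]
tcp_rot: [179.9, 0.1, 90.0]
ft_force: [0.3, 0.4, 0.5]
finger_gap: 85.3
grip_force: 0.0
```

```bash
python3 look.py w3 collar_1
python3 - <<'E'
from h import *
im=cv2.imread("pics/w3.png");g=cv2.cvtColor(im,cv2.COLOR_BGR2GRAY)
c=cv2.HoughCircles(cv2.medianBlur(g,5),cv2.HOUGH_GRADIENT,1,20,param1=100,param2=25,minRadius=12,maxRadius=70)
np.set_printoptions(precision=1,suppress=True)
print(c[0][:8])
for q in c[0][:8]: print(atz("wrist",q[:2],25))
E
```

```text
[ 569.1 -142.3   63. ] 3.8
collar_1 0.92 [ 91.5 400.4] [ 433.8 -268.7    0. ]
collar_1 0.77 [277.6 225.2] [ 565.6 -139.3    0. ]
collar_1 0.66 [ 57.7 190.1] [ 435.8 -117.4    0. ]
collar_1 0.62 [120.4  11.2] [484.5 -22.7   0. ]
collar_1 0.56 [274.5 379.8] [ 563.  -251.7   -0. ]
mask collar_1 0.97 [280. 243.] 6359 [131.1 138.2 139. ] ((281.084228515625, 238.28317260742188), (90.19827270507812, 94.37525939941406), 177.7277069091797)
mask collar_1 0.97 [113.  28.] 5981 [193.2 105.3  48.2] ((105.34332275390625, 4.5254058837890625), (105.49327087402344, 135.989013671875), 127.7939453125)
mask collar_1 0.68 [276. 362.] 1215 [82.9 87.5 88.1] ((275.0567626953125, 364.71795654296875), (27.58954620361328, 63.111106872558594), 89.98477935791016)
mask collar_1 0.65 [ 72. 416.] 330 [233.  238.7 239. ] ((71.36155700683594, 415.7943420410156), (17.3555965423584, 34.1257209777832), 79.86038208007812)
mask collar_1 0.65 [ 42. 199.] 7789 [131.8 137.5 138.2] ((38.42620086669922, 196.86012268066406), (95.83133697509766, 118.041259765625), 90.05512237548828)
[[282.5 240.5  43.6]
 [101.5   5.5  50.7]
 [ 28.5 206.5  46.6]
 [123.5  15.5  47.1]]
[ 567.7 -139.5   25. ]
[485.9 -26.7  25. ]
[ 434.9 -120.4   25. ]
[495.4 -30.7  25. ]
```

View pics/w3.png

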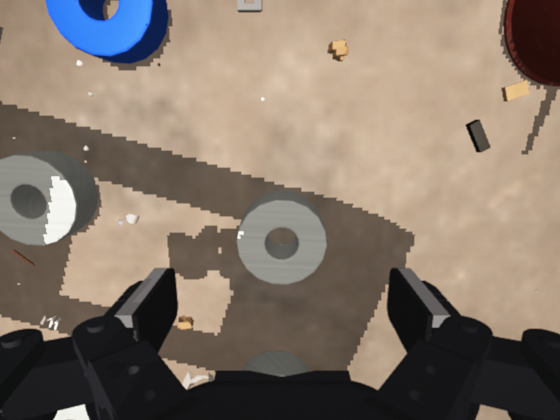

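Collar B's bore is at px (282,242), between the fingers. Its y is about 1.5 mm nearer than commanded, so I'll correct for that. I'll grip it high so the spindle clears the gripper body.

>>> step_arm(
  targets=[
    {"dp": [0.007,-0.005,0.12],"angular": [0,0,0],"fingers": 0},
    {"dp": [0.007,-0.005,0.235],"angular": [0,0,0],"fingers": 0},
    {"dp": [0.007,-0.005,0.235],"angular": [0,0,0],"fingers": 0},
    {"dp": [0.007,-0.005,0.235],"angular": [0,0,0],"fingers": 1},
    {"dp": [0.007,-0.005,0.235],"angular": [0,0,0],"fingers": 1},
    {"dp": [0.007,-0.005,0.235],"angular": [0,0,0],"fingers": 1},
    {"dp": [0.007,-0.005,0.235],"angular": [0,0,0],"fingers": 1},
    {"dp": [0.007,-0.005,0.235],"angular": [0,0,0],"fingers": 1},
  ],
  newtons=60,
)

```text
time: 4.95
tool_pos: [568.5, -141.0, 16.4]
tcp_rot: [179.8, 0.1, 90.0]
ft_force: [-1.6, 0.2, 5.9]
finger_gap: 46.5
grip_force: 61.4
```

>>> step_arm(
  targets=[
    {"dp": [0,0,-0.1],"angular": [0,0,0],"fingers": 1},
    {"dp": [0,0,-0.3],"angular": [0,0,0],"fingers": 1},
    {"dp": [0,0,-0.3],"angular": [0,0,0],"fingers": 1},
    {"dp": [0,0,-0.3],"angular": [0,0,0],"fingers": 1},
    {"dp": [0,0,-0.3],"angular": [0,0,0],"fingers": 1},
    {"dp": [0,0,-0.3],"angular": [0,0,0],"fingers": 1},
    {"dp": [0,0,-0.3],"angular": [0,0,0],"fingers": 1},
    {"dp": [0,0,-0.3],"angular": [0,0,0],"fingers": 1},
  ],
)

```text
time: 5.95
tool_pos: [566.8, -140.5, 74.0]
tcp_rot: [-180.0, -0.0, 90.0]
ft_force: [1.0, 0.5, -3.8]
finger_gap: 46.1
grip_force: 63.0
```

```bash
python3 look.py w4 collar_1
python3 - <<'E'
from h import *
a=cv2.imread("pics/w4.png")
b=snapshot("side");p=proj("side",np.array([568,-141,80]));x,y=map(int,p);print(p)
c=cv2.resize(b[y-45:y+45,x-60:x+60],None,fx=4.67,fy=4.67,interpolation=cv2.INTER_CUBIC)[:420]
cv2.imwrite("pics/w4b.png",cv2.resize(np.hstack([a[:,140:420],c[:,:520]]),(800,420)))
E
```

```text
[ 566.8 -140.5   74. ] 5.95
collar_1 0.97 [135.5  22.7] [485.  -23.7   0. ]
collar_1 0.93 [ 71.3 191.1] [ 434.4 -118.5    0. ]
collar_1 0.91 [282.2 259.5] [ 565.9 -164.6    0. ]
collar_1 0.86 [102.7 389.7] [ 433.6 -267.9    0. ]
collar_1 0.74 [279.6 370.6] [ 564.  -251.3    0. ]
mask collar_1 0.97 [ 87. 384.] 411 [ 99.7 104.5 105.3] ((106.25789642333984, 394.6394348144531), (42.66189956665039, 62.1877326965332), 128.5494384765625)
mask collar_1 0.83 [125.  30.] 6100 [198.  111.1  50.3] ((121.0505142211914, 14.804620742797852), (98.1240005493164, 124.25435638427734), 128.6199188232422)
mask collar_1 0.82 [279. 280.] 10573 [131.9 138.9 139.6] ((281.1688537597656, 276.12213134765625), (115.95084381103516, 122.18915557861328), 174.0851287841797)
mask collar_1 0.8 [ 57. 198.] 7451 [142.2 148.1 148.7] ((56.29372787475586, 195.7447509765625), (89.24646759033203, 108.11890411376953), 93.11260223388672)
mask collar_1 0.77 [277. 361.] 1672 [ 96.6 101.9 102.6] ((278.84576416015625, 361.0039978027344), (34.48447036743164, 67.7184829711914), 91.92459106445312)
mask collar_1 0.6 [  2. 367.] 93 [ 62.1  49.6 106.4] ((0.20747089385986328, 366.1346435546875), (8.179634094238281, 22.304994583129883), 176.5780792236328)
[302.9771575 251.7613688]
```

View pics/w4b.png

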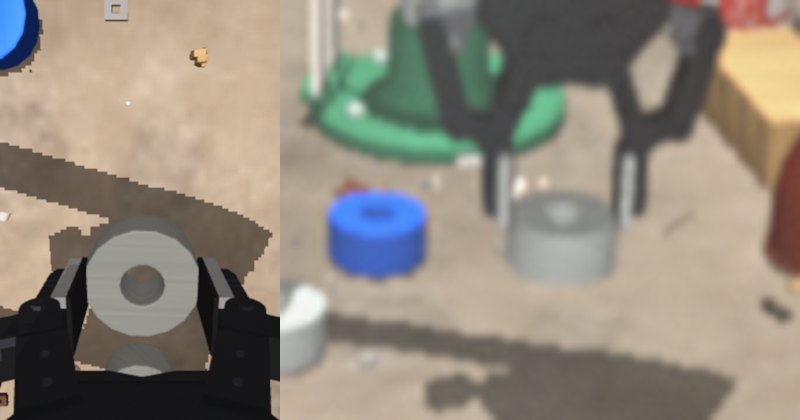

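The collar is held upright, gripped over its top ~8 mm, with its bore at px (282,285). Next I'll rise and move towards the scale.

>>> step_arm(
  targets=[
    {"dp": [0,0,-0.25],"angular": [0,0,0],"fingers": 1},
    {"dp": [0.1,-0.05,-0.5],"angular": [0,0,0],"fingers": 1},
    {"dp": [0.3,-0.15,-0.7],"angular": [0,0,0],"fingers": 1},
    {"dp": [0.55,-0.24,-0.83],"angular": [0,0,0],"fingers": 1},
    {"dp": [0.8,-0.24,-0.83],"angular": [0,0,0],"fingers": 1},
    {"dp": [1.0,-0.24,-0.83],"angular": [0,0,0],"fingers": 1},
    {"dp": [1.0,-0.24,-0.83],"angular": [0,0,0],"fingers": 1},
    {"dp": [1.0,-0.24,-0.83],"angular": [0,0,0],"fingers": 1},
  ],
)

```text
time: 7.15
tool_pos: [519.0, 59.2, 240.3]
tcp_rot: [180.0, 0.0, 90.0]
ft_force: [0.8, -0.3, -3.7]
finger_gap: 46.2
grip_force: 63.5
```

>>> step_arm(
  targets=[
    {"dp": [0.15,0,0],"angular": [0,0,0],"fingers": 1},
    {"dp": [0.15,0,0],"angular": [0,0,0],"fingers": 1},
    {"dp": [0.15,0,0],"angular": [0,0,0],"fingers": 1},
    {"dp": [0.15,0,0],"angular": [0,0,0],"fingers": 1},
    {"dp": [0.15,0,0],"angular": [0,0,0],"fingers": 1},
    {"dp": [0.15,0,0],"angular": [0,0,0],"fingers": 1},
    {"dp": [0.15,0,0],"angular": [0,0,0],"fingers": 1},
    {"dp": [0.15,0,0],"angular": [0,0,0],"fingers": 1},
  ],
)

```text
time: 8.15
tool_pos: [519.0, 89.4, 240.3]
tcp_rot: [180.0, -0.0, 90.0]
ft_force: [-0.8, 0.1, -3.0]
finger_gap: 46.1
grip_force: 63.5
```

```bash
python3 look.py w5 pan_centre
python3 - <<'E'
from h import *
a=cv2.imread("pics/w5.png");s=snapshot("scene");b=cv2.resize(s[175:250,225:300],(420,420),interpolation=cv2.INTER_CUBIC)
cv2.imwrite("pics/w5b.png",np.hstack([a[:,90:470],b]))
E
```

```text
[519.   89.4 240.3] 8.15
pan_centre 0.75 [290.1 110.7] [523.9 160.  120. ]
mask pan_centre 0.91 [286. 109.] 16252 [223.3 233.3 236.4] ((272.988037109375, 107.4831771850586), (142.9683074951172, 171.9539031982422), 97.71721649169922)
```

View pics/w5b.png

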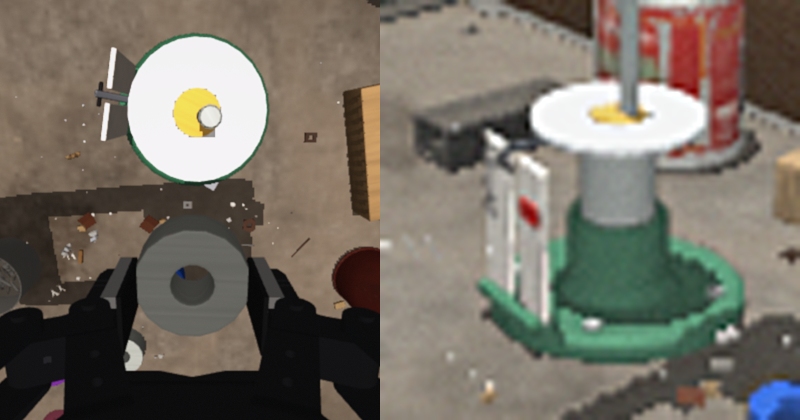

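The wrist view shows the spindle tip at full-image px (299,116), pan centre about (288,109), and the held collar's bore at (282,285). In the scene view the red band is at about (252,212) and the pointer at about (248,203).

Run:
```python
from h import *
np.set_printoptions(precision=2,suppress=True)
P=camera_params("wrist");im=cv2.imread("pics/w5.png");g=cv2.cvtColor(im,cv2.COLOR_BGR2GRAY)
up=cv2.resize(g[80:160,250:340],None,fx=4,fy=4,interpolation=cv2.INTER_CUBIC)
c=cv2.HoughCircles(cv2.GaussianBlur(up,(5,5),0),cv2.HOUGH_GRADIENT,1,400,param1=80,param2=15,minRadius=36,maxRadius=60)[0][0];tip=c[:2]/4+[250,80];print("tip",tip,c[2]/4)
up=cv2.resize(g[240:330,240:330],None,fx=4,fy=4,interpolation=cv2.INTER_CUBIC)
c=cv2.HoughCircles(cv2.GaussianBlur(up,(5,5),0),cv2.HOUGH_GRADIENT,1,400,param1=80,param2=15,minRadius=60,maxRadius=110)[0][0];bore=c[:2]/4+[240,240];print("bore",bore,c[2]/4)
m=(im.min(2)>200)|((im[...,0]<120)&(im[...,2]>200));m=m.astype(np.uint8);m[:,:215]=0;m[190:]=0
n,lab,st,ce=cv2.connectedComponentsWithStats(m);k=1+st[1:,4].argmax()
e=cv2.fitEllipse(cv2.convexHull(np.argwhere(lab==k)[:,::-1].astype(np.int32)));print("pan",e)
T=atz("wrist",tip,205,P);C=atz("wrist",e[0],120,P);print("tip",T,"pan",C,"off",np.linalg.norm((T-C)[:2]))
B=atz("wrist",bore,250,P);print("bore z250",B,"tcp offs",B-np.array([519,89.4,240.3]),"go",T-B)
# band on plane x=457
for n,p in dict(band=(251.8,212.5),ptr=(248,202.7)).items():
    o,d=ray("scene",p);print(n,o+d*((C[0]-67-o[0])/d[0]))
s=cv2.imread("pics/scene0.png");s=snapshot("scene").astype(int);r=(s[...,2]>130)&(s[...,1]<80)&(s[...,0]<90);r[:190]=0;r[235:]=0;r[:,:240]=0;r[:,265:]=0
ys,xs=np.nonzero(r);print(xs.mean(),ys.mean(),ys.min(),ys.max(),xs.min(),xs.max(),len(xs))
for y in(ys.min()-.5,ys.mean(),ys.max()+.5):
    o,d=ray("scene",(xs.mean(),y));print(o+d*((C[0]-67-o[0])/d[0]))
```

```text
tip [300.12 116.62] 10.2Traceback (most recent call last):
  File "<stdin>", line 7, in <module>
TypeError: 'NoneType' object is not subscriptable
```

```bash
cat > meas.py <<'E'
from h import *
import sys
np.set_printoptions(precision=2,suppress=True)
def hough(g,x,y,w,r0,r1):
    up=cv2.resize(g[y-w:y+w,x-w:x+w],None,fx=4,fy=4,interpolation=cv2.INTER_CUBIC)
    for p in (80,50,30):
        c=cv2.HoughCircles(cv2.GaussianBlur(up,(5,5),0),cv2.HOUGH_GRADIENT,1.5,400,param1=p,param2=12,minRadius=4*r0,maxRadius=4*r1)
        if c is not None: c=c[0][0]; return c[:2]/4+[x-w,y-w],c[2]/4
P=camera_params("wrist");im=cv2.imread("pics/w5.png");g=cv2.cvtColor(im,cv2.COLOR_BGR2GRAY)
tip,r=hough(g,300,116,40,9,15);print("tip",tip,r)
q=hough(g,282,285,40,17,27);print("bore",q);bore=q[0] if q else np.array([282,285])
q=hough(g,282,280,75,50,64);print("outer",q)
m=(im.min(2)>200)|((im[...,0]<120)&(im[...,2]>200));m=m.astype(np.uint8);m[:,:215]=0;m[190:]=0
n,lab,st,ce=cv2.connectedComponentsWithStats(m);k=1+st[1:,4].argmax()
e=cv2.fitEllipse(cv2.convexHull(np.argwhere(lab==k)[:,::-1].astype(np.int32)));print("pan",e)
T=atz("wrist",tip,205,P);C=atz("wrist",e[0],120,P);print("tip",T,"pan",C,"off",np.linalg.norm((T-C)[:2]))
B=atz("wrist",bore,250,P);print("bore z250",B,"tcp offs",B-np.array([519,89.4,240.3]),"go",T-B)
s=cv2.imread("pics/scene0.png").astype(int);r=(s[...,2]>120)&(s[...,1]<90)&(s[...,0]<100);r[:190]=0;r[235:]=0;r[:,:240]=0;r[:,265:]=0
ys,xs=np.nonzero(r);print(xs.mean(),ys.mean(),ys.min(),ys.max(),xs.min(),xs.max(),len(xs))
for n,p in dict(top=(xs.mean(),ys.min()-.5),mid=(xs.mean(),ys.mean()),bot=(xs.mean(),ys.max()+.5),ptr=(248,202.7)).items():
    o,d=ray("scene",p);print(n,o+d*((C[0]-67-o[0])/d[0]))
E
python3 meas.py
```

```text
tip [300.31 116.31] 10.0875
bore (array([277.44, 284.94]), np.float32(17.3375))
outer (array([288.94, 274.19]), np.float32(62.525))
pan ((286.6189270019531, 108.57770538330078), (138.49868774414062, 144.2900848388672), 3.12489652633667)
tip [526.9  156.52 205.  ] pan [521.37 161.49 120.  ] off 7.437751412194929
bore z250 [516.07  89.64 250.  ] tcp offs [-2.93  0.24  9.7 ] go [ 10.83  66.88 -45.  ]
251.0 212.5 211 214 250 252 10
top [454.37 155.58  87.58]
mid [454.37 155.7   80.75]
bot [454.37 155.83  73.89]
ptr [454.37 169.77 109.1 ]
```

>>> step_arm(
  targets=[
    {"dp": [0.1,0.02,0.03],"angular": [0,0,0],"fingers": 1},
    {"dp": [0.19,0.045,0.06],"angular": [0,0,0],"fingers": 1},
    {"dp": [0.19,0.045,0.06],"angular": [0,0,0],"fingers": 1},
    {"dp": [0.19,0.045,0.06],"angular": [0,0,0],"fingers": 1},
    {"dp": [0.19,0.045,0.06],"angular": [0,0,0],"fingers": 1},
    {"dp": [0.19,0.045,0.06],"angular": [0,0,0],"fingers": 1},
    {"dp": [0.19,0.045,0.06],"angular": [0,0,0],"fingers": 1},
    {"dp": [0.19,0.045,0.06],"angular": [0,0,0],"fingers": 1},
  ],
)

```text
time: 9.35
tool_pos: [528.0, 127.3, 228.4]
tcp_rot: [180.0, -0.0, 90.0]
ft_force: [-0.0, 0.1, -3.5]
finger_gap: 46.4
grip_force: 63.5
```

```bash
python3 look.py w6
python3 - <<'E'
from h import *
im=cv2.imread("pics/w6.png");c=im[120:360,180:400]
c=cv2.resize(c,None,fx=2.5,fy=2.5,interpolation=cv2.INTER_CUBIC);cv2.imwrite("pics/w6b.png",c)
print(c.shape)
E
```

```text
[528.  127.3 228.4] 9.35
(600, 550, 3)
```

View pics/w6b.png

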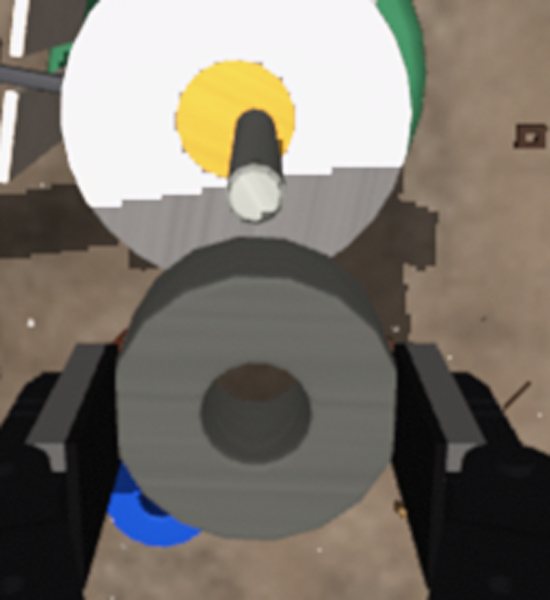

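Tip at full px (282.2,198.4) and held bore at about (282.6,284.3). They are nearly aligned in x.

Run:
```python
from h import *
np.set_printoptions(precision=2,suppress=True)
P=camera_params("wrist");T=atz("wrist",(282.2,198.4),205,P)
for z in(237,240): B=atz("wrist",(282.6,284.2),z,P);print(T,B,T-B)
P2=dict(P);R=np.array(P["R"]);P2["t"]=np.array(P["t"]).ravel()+R@np.array([9.,38,-12])
print(tri([ray("wrist",(282.2,198.4),P),ray("wrist",(300.2,116.5),P2)]))
```

```text
[527.14 156.35 205.  ] [527.24 127.26 237.  ] [ -0.1   29.09 -32.  ]
[527.14 156.35 205.  ] [527.23 128.78 240.  ] [ -0.09  27.57 -35.  ]
(array([527.04, 156.23, 204.41]), [0.10149937836371999, 0.10149937836379043])
```

>>> step_arm(
  targets=[
    {"dp": [0.08,0,0],"angular": [0,0,0],"fingers": 1},
    {"dp": [0.144,0,0],"angular": [0,0,0],"fingers": 1},
    {"dp": [0.144,0,0],"angular": [0,0,0],"fingers": 1},
    {"dp": [0.144,0,0.03],"angular": [0,0,0],"fingers": 1},
    {"dp": [0.144,0,0.06],"angular": [0,0,0],"fingers": 1},
    {"dp": [0.144,0,0.09],"angular": [0,0,0],"fingers": 1},
    {"dp": [0.144,0,0.1],"angular": [0,0,0],"fingers": 1},
    {"dp": [0.144,0,0.1],"angular": [0,0,0],"fingers": 1},
  ],
)

```text
time: 10.4
tool_pos: [527.9, 156.1, 208.0]
tcp_rot: [-180.0, 0.0, 90.0]
ft_force: [-0.2, -0.4, -3.0]
finger_gap: 46.4
grip_force: 63.5
```

Run:
```python
from h import *
for i in range(3):
    P=camera_params("wrist");im=snapshot("wrist");s=sense();print(s['ft_force'].round(2),s['wrist_torque'].round(2),s['tool_pos'].round(1))
cv2.imwrite("pics/w7.png",im)
g=im[255:320,245:320].astype(int);b=(g.min(2)>150);ys,xs=np.nonzero(b);print("bright in bore:",len(xs),xs.mean()+245 if len(xs) else 0,ys.mean()+255 if len(xs) else 0)
```

```text
[-0.42 -0.4  -2.69] [-0.01 -0.04  0.03] [528.1 156.1 208.4]
[ 0.31  0.81 -2.64] [ 0.05 -0.03 -0.01] [528.1 156.2 208.5]
[-0.09 -0.35 -4.23] [0.02 0.03 0.01] [528.2 156.2 208.6]
bright in bore: 35 286.45714285714286 272.2
```

Force is unchanged, so the collar is threaded on freely. I'll continue down.

>>> step_arm(
  targets=[
    {"dp": [0,0,0.05],"angular": [0,0,0],"fingers": 1},
    {"dp": [0,0,0.1],"angular": [0,0,0],"fingers": 1},
    {"dp": [0,0,0.15],"angular": [0,0,0],"fingers": 1},
    {"dp": [0,0,0.2],"angular": [0,0,0],"fingers": 1},
    {"dp": [0,0,0.25],"angular": [0,0,0],"fingers": 1},
    {"dp": [0,0,0.3],"angular": [0,0,0],"fingers": 1},
    {"dp": [0,0,0.33],"angular": [0,0,0],"fingers": 1},
    {"dp": [0,0,0.33],"angular": [0,0,0],"fingers": 1},
  ],
)

```text
time: 11.55
tool_pos: [527.6, 156.1, 141.6]
tcp_rot: [-179.9, 0.0, 90.0]
ft_force: [0.3, -0.2, -2.8]
finger_gap: 46.6
grip_force: 63.5
```

>>> step_arm(
  targets=[
    {"dp": [0,0,0.02],"angular": [0,0,0],"fingers": 1},
    {"dp": [0,0,0.035],"angular": [0,0,0],"fingers": 1},
    {"dp": [0,0,0.045],"angular": [0,0,0],"fingers": 1},
    {"dp": [0,0,0.055],"angular": [0,0,0],"fingers": 1},
    {"dp": [0,0,0.06],"angular": [0,0,0],"fingers": 1},
    {"dp": [0,0,0.065],"angular": [0,0,0],"fingers": 1},
    {"dp": [0,0,0.07],"angular": [0,0,0],"fingers": 1},
    {"dp": [0,0,0.07],"angular": [0,0,0],"fingers": 1},
  ],
)

```text
time: 12.55
tool_pos: [528.2, 156.3, 128.4]
tcp_rot: [180.0, -0.0, 90.0]
ft_force: [0.5, -0.6, -0.3]
finger_gap: 46.4
grip_force: 63.8
```

>>> step_arm(
  targets=[
    {"dp": [0,0,0.006],"angular": [0,0,0],"fingers": 1},
    {"dp": [0,0,0.012],"angular": [0,0,0],"fingers": 1},
    {"dp": [0,0,0.012],"angular": [0,0,0],"fingers": 0.4},
    {"dp": [0,0,0.012],"angular": [0,0,0],"fingers": 0.2},
    {"dp": [0,0,0.012],"angular": [0,0,0],"fingers": 0},
    {"dp": [0,0,0.012],"angular": [0,0,0],"fingers": 0},
    {"dp": [0,0,0.012],"angular": [0,0,0],"fingers": 0},
    {"dp": [0,0,0.012],"angular": [0,0,0],"fingers": 0},
  ],
)

```text
time: 13.55
tool_pos: [528.0, 156.2, 125.9]
tcp_rot: [180.0, 0.0, 90.0]
ft_force: [0.0, -0.2, -1.7]
finger_gap: 85.7
grip_force: 0.0
```

>>> step_arm(
  targets=[
    {"dp": [0,0,-0.1],"angular": [0,0,0],"fingers": 0},
    {"dp": [0,0,-0.3],"angular": [0,0,0],"fingers": 0},
    {"dp": [0,0,-0.5],"angular": [0,0,0],"fingers": 0},
    {"dp": [-0.2,-0.1,-0.65],"angular": [0,0,0],"fingers": 0},
    {"dp": [-0.5,-0.25,-0.65],"angular": [0,0,0],"fingers": 0},
    {"dp": [-0.75,-0.35,-0.65],"angular": [0,0,0],"fingers": 0},
    {"dp": [-0.75,-0.35,-0.65],"angular": [0,0,0],"fingers": 0},
    {"dp": [-0.75,-0.35,-0.65],"angular": [0,0,0],"fingers": 0},
  ],
)

```text
time: 14.55
tool_pos: [458.4, 6.3, 257.2]
tcp_rot: [179.9, -0.0, 89.9]
ft_force: [0.1, 0.1, -1.4]
finger_gap: 85.0
grip_force: 0.0
```

```bash
cat > ptr.py <<'E'
from h import *
import sys
np.set_printoptions(precision=1,suppress=True)
print(sense()['ft_force'],sense()['time'])
im=snapshot("scene");cv2.imwrite(f"pics/{sys.argv[1]}.png",im)
for l in("pointer","band_mid","pan_centre"):
    for r in pinpoint("scene",l)[:2]: print(l,round(r["conf"],2),np.round(r["at"],1))
im=snapshot("side")
for l in("pointer","band_mid","pan_centre"):
    for r in pinpoint("side",l)[:2]: print("side",l,round(r["conf"],2),np.round(r["at"],1))
print("expected scene rows: z->proj",[(z,proj("scene",np.array([455,160,z]))) for z in(105,95,85,75)])
E
python3 ptr.py s1
```

```text
[ 0.1  0.1 -1.4] 14.55
pointer 0.9 [245.  207.2]
pan_centre 0.68 [268.5 199.9]
side pointer 0.87 [248.1 194.4]
side pan_centre 0.75 [276.9 193.3]
side pan_centre 0.64 [278.3 189.9]
expected scene rows: z->proj [(105, array([250.2, 204.8])), (95, array([250.2, 207.8])), (85, array([250.3, 210.8])), (75, array([250.3, 213.7]))]
```

>>> step_arm(
  targets=[
    {"dp": [-0.3,-0.05,0],"angular": [0,0,0],"fingers": 0},
    {"dp": [-0.55,-0.1,0.1],"angular": [0,0,0],"fingers": 0},
    {"dp": [-0.62,-0.105,0.35],"angular": [0,0,0],"fingers": 0},
    {"dp": [-0.62,-0.105,0.6],"angular": [0,0,0],"fingers": 0},
    {"dp": [-0.62,-0.105,0.85],"angular": [0,0,0],"fingers": 0},
    {"dp": [-0.62,-0.105,0.97],"angular": [0,0,0],"fingers": 0},
    {"dp": [-0.62,-0.105,0.97],"angular": [0,0,0],"fingers": 0},
    {"dp": [-0.62,-0.105,0.97],"angular": [0,0,0],"fingers": 0},
  ],
)

```text
time: 15.95
tool_pos: [438.0, -118.0, 63.2]
tcp_rot: [179.9, 0.0, 90.0]
ft_force: [0.1, -0.8, 0.2]
finger_gap: 85.6
grip_force: 0.0
```

```bash
cat > col.py <<'E'
from h import *
import sys
np.set_printoptions(precision=1,suppress=True)
s=sense();P=camera_params("wrist");im=snapshot("wrist");cv2.imwrite(f"pics/{sys.argv[1]}.png",im);g=cv2.cvtColor(im,cv2.COLOR_BGR2GRAY)
print(s['tool_pos'],s['time'])
for r in pinpoint("wrist","collar_1"): print("pin",round(r["conf"],2),np.round(r["at"]),atz("wrist",r["at"],0,P))
c=cv2.HoughCircles(cv2.medianBlur(g[:,180:390],5),cv2.HOUGH_GRADIENT,1,40,param1=60,param2=22,minRadius=36,maxRadius=52)
if c is not None:
  for q in c[0][:3]: print("outer",q,atz("wrist",q[:2]+[180,0],25,P))
for r in masks_of("wrist","collar_1"):
    x,y=r["at"]
    if 200<x<370 and r["pixels"].sum()>3000:
        m=r["pixels"];ys,xs=np.nonzero(m);e=cv2.fitEllipse(cv2.convexHull(np.c_[xs,ys].astype(np.int32)))
        print("mask",m.sum(),e,im[m].mean(0))
        # dark bore: fill holes
        k=g[int(e[0][1])-25:int(e[0][1])+25,int(e[0][0])-25:int(e[0][0])+25];h=k<0.8*np.median(g[m]);
        yy,xx=np.nonzero(h);print("bore dark",xx.mean()+int(e[0][0])-25,yy.mean()+int(e[0][1])-25,len(xx),np.ptp(xx),np.ptp(yy))
E
python3 col.py w8
```

```text
[ 438.  -118.    63.2] 15.95
pin 0.96 [370.  63.] [484.7 -23.5   0. ]
pin 0.93 [136. 256.] [ 346. -135.    0.]
outer [ 98.5 242.5  42.7] [ 435.1 -116.9   25. ]
outer [194.5  65.5  50.3] [480.9 -27.7  25. ]
mask 6172 ((277.4717102050781, 239.75894165039062), (88.97124481201172, 93.5531997680664), 2.562181234359741) [144.6 152.  152.8]
bore dark 277.8224299065421 244.178738317757 856 34 31
```

>>> step_arm(
  targets=[
    {"dp": [0.005,-0.012,0.12],"angular": [0,0,0],"fingers": 0},
    {"dp": [0.005,-0.012,0.238],"angular": [0,0,0],"fingers": 0},
    {"dp": [0.005,-0.012,0.238],"angular": [0,0,0],"fingers": 0},
    {"dp": [0.005,-0.012,0.238],"angular": [0,0,0],"fingers": 1},
    {"dp": [0.005,-0.012,0.238],"angular": [0,0,0],"fingers": 1},
    {"dp": [0.005,-0.012,0.238],"angular": [0,0,0],"fingers": 1},
    {"dp": [0.005,-0.012,0.238],"angular": [0,0,0],"fingers": 1},
    {"dp": [0.005,-0.012,0.238],"angular": [0,0,0],"fingers": 1},
  ],
)

```text
time: 17.1
tool_pos: [436.0, -117.3, 16.4]
tcp_rot: [179.9, 0.1, 90.0]
ft_force: [-2.8, 0.9, 11.2]
finger_gap: 46.0
grip_force: 60.2
```

>>> step_arm(
  targets=[
    {"dp": [0,0,-0.1],"angular": [0,0,0],"fingers": 1},
    {"dp": [0,0,-0.3],"angular": [0,0,0],"fingers": 1},
    {"dp": [0.1,0,-0.6],"angular": [0,0,0],"fingers": 1},
    {"dp": [0.3,0.1,-0.85],"angular": [0,0,0],"fingers": 1},
    {"dp": [0.5,0.2,-1.0],"angular": [0,0,0],"fingers": 1},
    {"dp": [0.75,0.35,-1.0],"angular": [0,0,0],"fingers": 1},
    {"dp": [1.0,0.46,-1.0],"angular": [0,0,0],"fingers": 1},
    {"dp": [1.0,0.46,-1.0],"angular": [0,0,0],"fingers": 1},
  ],
)

```text
time: 18.1
tool_pos: [527.0, 86.7, 214.2]
tcp_rot: [-180.0, -0.1, 90.3]
ft_force: [-0.3, -0.4, -3.1]
finger_gap: 46.4
grip_force: 63.7
```

>>> step_arm(
  targets=[
    {"dp": [0,0,-0.07],"angular": [0,0,0],"fingers": 1},
    {"dp": [0.22,0,-0.07],"angular": [0,0,0],"fingers": 1},
    {"dp": [0.22,0,-0.07],"angular": [0,0,0],"fingers": 1},
    {"dp": [0.22,0,-0.07],"angular": [0,0,0],"fingers": 1},
    {"dp": [0.22,0,-0.07],"angular": [0,0,0],"fingers": 1},
    {"dp": [0.22,0,-0.07],"angular": [0,0,0],"fingers": 1},
    {"dp": [0.22,0,-0.07],"angular": [0,0,0],"fingers": 1},
    {"dp": [0.22,0,-0.07],"angular": [0,0,0],"fingers": 1},
  ],
)

```text
time: 19.1
tool_pos: [526.6, 127.0, 228.3]
tcp_rot: [-180.0, 0.0, 90.0]
ft_force: [0.6, -0.5, -3.5]
finger_gap: 46.6
grip_force: 63.6
```

```bash
python3 look.py w9
python3 - <<'E'
from h import *
im=cv2.imread("pics/w9.png");c=im[120:360,180:400]
c=cv2.resize(c,None,fx=2.0,fy=2.0,interpolation=cv2.INTER_CUBIC)
s=snapshot("scene");b=cv2.resize(s[175:245,230:285],(360,480),interpolation=cv2.INTER_CUBIC)
cv2.imwrite("pics/w9b.png",np.hstack([c,b]))
E
```

```text
[526.6 127.  228.3] 19.1
```

View pics/w9b.png

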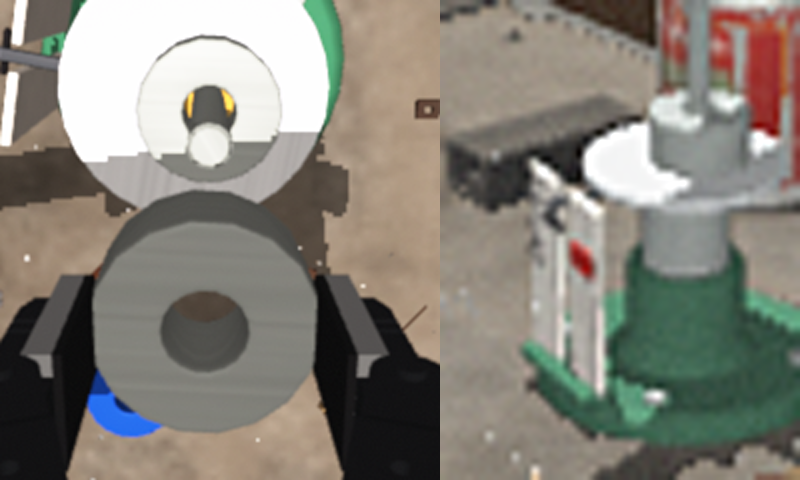

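The first collar sits flat on the pan with the spindle through it. The tip is at full px (284.5,192) and the held bore at (282.2,285), so I need +1.3 mm in x and +29.2 mm in y. In the scene crop the pointer is still above the red band.

>>> step_arm(
  targets=[
    {"dp": [0.08,0.007,0],"angular": [0,0,0],"fingers": 1},
    {"dp": [0.146,0.007,0],"angular": [0,0,0],"fingers": 1},
    {"dp": [0.146,0.007,0],"angular": [0,0,0],"fingers": 1},
    {"dp": [0.146,0.007,0.04],"angular": [0,0,0],"fingers": 1},
    {"dp": [0.146,0.007,0.08],"angular": [0,0,0],"fingers": 1},
    {"dp": [0.146,0.007,0.12],"angular": [0,0,0],"fingers": 1},
    {"dp": [0.146,0.007,0.14],"angular": [0,0,0],"fingers": 1},
    {"dp": [0.146,0.007,0.14],"angular": [0,0,0],"fingers": 1},
  ],
)

```text
time: 20.2
tool_pos: [527.7, 156.2, 199.8]
tcp_rot: [-180.0, 0.0, 90.0]
ft_force: [1.2, 0.1, -3.7]
finger_gap: 46.3
grip_force: 63.6
```

>>> step_arm(
  targets=[
    {"dp": [0,0,0.05],"angular": [0,0,0],"fingers": 1},
    {"dp": [0,0,0.1],"angular": [0,0,0],"fingers": 1},
    {"dp": [0,0,0.15],"angular": [0,0,0],"fingers": 1},
    {"dp": [0,0,0.2],"angular": [0,0,0],"fingers": 1},
    {"dp": [0,0,0.23],"angular": [0,0,0],"fingers": 1},
    {"dp": [0,0,0.245],"angular": [0,0,0],"fingers": 1},
    {"dp": [0,0,0.255],"angular": [0,0,0],"fingers": 1},
    {"dp": [0,0,0.26],"angular": [0,0,0],"fingers": 1},
  ],
)

```text
time: 21.2
tool_pos: [528.2, 156.5, 148.6]
tcp_rot: [180.0, -0.0, 90.0]
ft_force: [0.3, -0.5, -2.3]
finger_gap: 46.5
grip_force: 63.8
```

>>> step_arm(
  targets=[
    {"dp": [0,0,0.01],"angular": [0,0,0],"fingers": 1},
    {"dp": [0,0,0.015],"angular": [0,0,0],"fingers": 1},
    {"dp": [0,0,0.02],"angular": [0,0,0],"fingers": 1},
    {"dp": [0,0,0.025],"angular": [0,0,0],"fingers": 1},
    {"dp": [0,0,0.025],"angular": [0,0,0],"fingers": 1},
    {"dp": [0,0,0.025],"angular": [0,0,0],"fingers": 1},
    {"dp": [0,0,0.025],"angular": [0,0,0],"fingers": 1},
    {"dp": [0,0,0.025],"angular": [0,0,0],"fingers": 1},
  ],
)

```text
time: 22.2
tool_pos: [528.3, 156.5, 143.5]
tcp_rot: [180.0, -0.0, 90.0]
ft_force: [0.6, 0.4, -0.7]
finger_gap: 46.4
grip_force: 63.9
```

>>> step_arm(
  targets=[
    {"dp": [0,0,0.007],"angular": [0,0,0],"fingers": 1},
    {"dp": [0,0,0.014],"angular": [0,0,0],"fingers": 1},
    {"dp": [0,0,0.014],"angular": [0,0,0],"fingers": 0.4},
    {"dp": [0,0,0.014],"angular": [0,0,0],"fingers": 0.2},
    {"dp": [0,0,0.014],"angular": [0,0,0],"fingers": 0},
    {"dp": [0,0,0.014],"angular": [0,0,0],"fingers": 0},
    {"dp": [0,0,0.014],"angular": [0,0,0],"fingers": 0},
    {"dp": [0,0,0.014],"angular": [0,0,0],"fingers": 0},
  ],
)

```text
time: 23.2
tool_pos: [528.0, 156.4, 140.5]
tcp_rot: [-180.0, -0.0, 90.0]
ft_force: [0.3, -0.4, -0.3]
finger_gap: 85.4
grip_force: 0.0
```

>>> step_arm(
  targets=[
    {"dp": [0,0,-0.1],"angular": [0,0,0],"fingers": 0},
    {"dp": [0,0,-0.3],"angular": [0,0,0],"fingers": 0},
    {"dp": [0,0,-0.5],"angular": [0,0,0],"fingers": 0},
    {"dp": [-0.2,0,-0.6],"angular": [0,0,0],"fingers": 0},
    {"dp": [-0.4,0.05,-0.6],"angular": [0,0,0],"fingers": 0},
    {"dp": [-0.4,0.05,-0.6],"angular": [0,0,0],"fingers": 0},
    {"dp": [-0.4,0.05,-0.6],"angular": [0,0,0],"fingers": 0},
    {"dp": [-0.4,0.05,-0.6],"angular": [0,0,0],"fingers": 0},
  ],
)

```text
time: 24.2
tool_pos: [537.8, 77.3, 260.7]
tcp_rot: [-180.0, -0.0, 90.1]
ft_force: [-0.1, -0.4, 0.7]
finger_gap: 85.6
grip_force: 0.0
```

```bash
python3 ptr.py s2
python3 - <<'E'
from h import *
np.set_printoptions(precision=1,suppress=True,linewidth=250)
def feats(im):
    s=im.astype(int)[190:232,238:266]
    return s
for f in("scene0","s1","s2"):
    im=cv2.imread(f"pics/{f}.png");s=feats(im);d=s.sum(2)
    red=s[...,2]-s[...,1]
    print(f);
    for y in range(4,36): print(190+y," ".join(("R" if red[y,x]>60 else "#" if d[y,x]<230 else "+" if d[y,x]<420 else ".") for x in range(28)))
E
```

```text
[-0.1 -0.4  0.7] 24.2
band_mid 0.43 [266.6 230.8]
band_mid 0.28 [248.1 200. ]
pan_centre 0.89 [268.8 200.1]
side pointer 0.92 [251.1 198.4]
side pan_centre 0.64 [276.6 193.2]
side pan_centre 0.6 [281. 198.]
expected scene rows: z->proj [(105, array([250.2, 204.8])), (95, array([250.2, 207.8])), (85, array([250.3, 210.8])), (75, array([250.3, 213.7]))]
scene0
194 + + + + + + + + + + + + + # . . . . . . . . . . . . . .
195 + + + + + + + + + + # # # + . . . . . . . . . . . . . .
196 + + + + + + # # # # # # # # . . . . . . . . . . . . . .
197 . + # # # # # # # # # # # # . . . . . . . . . . . . . .
198 + # # # # + . # # # # # # # + . . . . . . . . . . . . .
199 # # # # # + . . . # # # # # # + . . . . . . . . . . . .
200 # # # # # # . . . . + + + + # # + . . . . . . . . . . .
201 # # # # # # + . . + # # # # # + + + + + . . . . . . . .
202 # # # # # # . . + + . . . + + . . . + + . . + + . . . .
203 # # # # # # + + # + . . . . . + + . . . . + + + + + . .
204 # # # # + + + + + # + . . . . . + + . . + . + + + + + +
205 # + + + . . . . . + + . . . . . . . . . . . + + + + + .
206 + . . + + + + .
[... 4326 characters left out ...]
 . . . . . R R + . . + . + # # # + + . .
215 + + + + . . . . . . . + . . + + . . + . + # # # # + + +
216 . + . + . + . . . . . . . . . . . . . . + # # + # + # +
217 + . . . . . . . . . . . . . . . . + + . + # # + + + + +
218 . . . . . . . . . . . . . . . . . + + + + # # + + + + +
219 . . . . . . . . . . . . . . . . . + + + + # + # + + + +
220 . . . . . . . . . . . . . . . . . + + + + # # # + + + +
221 . . . . . . . . . . . + . . . . . + + + + # + + + + + +
222 . . . . . . . . . . . . . . . . . + + + # # # # + + + +
223 . . . . . . . . . . . . . . . . . . + # # # # + + + + +
224 . . . . . + . . . . . + . . . . . + # # # # # + + + + +
225 . . . . + + + . . . . + . . . . . + # # # # + + + + + +
```

Run:
```python
from h import *
np.set_printoptions(precision=2,suppress=True)
for x in(453,455):
  for y in(180,170,160,150,140):
    print(x,y,[proj("scene",np.array([x,y,z])) for z in(105,85,75)])
```

```text
453 180 [array([245.6 , 203.03]), array([245.71, 208.91]), array([245.76, 211.82])]
453 170 [array([247.62, 204.01]), array([247.72, 209.92]), array([247.77, 212.84])]
453 160 [array([249.67, 205.  ]), array([249.76, 210.93]), array([249.8 , 213.87])]
453 150 [array([251.74, 206.  ]), array([251.81, 211.96]), array([251.85, 214.91])]
453 140 [array([253.83, 207.01]), array([253.89, 212.99]), array([253.92, 215.95])]
455 180 [array([246.11, 202.86]), array([246.21, 208.74]), array([246.27, 211.65])]
455 170 [array([248.13, 203.84]), array([248.23, 209.74]), array([248.27, 212.66])]
455 160 [array([250.18, 204.83]), array([250.26, 210.76]), array([250.3 , 213.69])]
455 150 [array([252.25, 205.83]), array([252.32, 211.78]), array([252.35, 214.72])]
455 140 [array([254.34, 206.84]), array([254.4 , 212.81]), array([254.42, 215.77])]
```

```bash
python3 - <<'E'
from h import *
np.set_printoptions(precision=2,suppress=True)
s=np.mean([snapshot("scene").astype(float) for _ in range(3)],0)
Y,X=np.mgrid[200:222,248:256]
w=np.clip(s[200:222,248:256,2]-s[200:222,248:256,1]-15,0,None);bc=((w*X).sum()/w.sum(),(w*Y).sum()/w.sum());print("band",bc)
a=cv2.imread("pics/scene0.png").astype(float).sum(2)
b=s.sum(2)
# pointer: dark pixels that differ between empty and now
d=(a-b);Y,X=np.mgrid[198:216,243:250];D=d[198:216,243:250]
print(D.astype(int))
w=np.clip(D-60,0,None);p2=((w*X).sum()/w.sum(),(w*Y).sum()/w.sum())
w=np.clip(-D-60,0,None);p0=((w*X).sum()/w.sum(),(w*Y).sum()/w.sum());print("ptr now",p2,"empty",p0)
for n,p in (("now",p2),("empty",p0)):
    print(n,"above band mid mm",(bc[1]-p[1]-(bc[0]-p[0])*0.484)/0.296)
for r in masks_of("wrist","collar_1"): pass
E
python3 col.py w10 | head -8
python3 - <<'E'
import sys; sys.path.insert(0,'.')
from h import *
P=camera_params("wrist")
for z in (110,135,160): print(z,proj("wrist",np.array([527.1,156.3,z]),P))
for r in pinpoint("wrist","pan_centre")[:2]: print(r)
E
```

```text
band (np.float64(251.2031963470319), np.float64(212.28852739726022))
[[  -3  -14    6   -6    1    6   13]
 [  -1   11    0    1   13   -2  -10]
 [  18    9   12    0  -50   30  187]
 [   4    4   24  -47 -363 -266   42]
 [ -11    8   35 -190 -368  -61   11]
 [  -4    8 -111 -325 -212   27   26]
 [  -1   -8  -26 -238 -335 -182   -3]
 [   1   10   17  -17 -154 -288  -23]
 [  -5    9    2    7   13   20 -131]
 [   2   -6   -9  120  175  266   38]
 [  -3  -10  -28  166  279  184   43]
 [   4  -20  115  313  297    1  -35]
 [   9  -20   47  221  360  177    4]
 [  10   -9  -22   13  144  266   37]
 [   2   -3  -20  -18    4   47    3]
 [  -3    0    7    3   -8  -10   -1]
 [  -5    2    1   -4   -1   -7    3]
 [   8   -9    5   -6    3  -14   41]]
ptr now (np.float64(247.09070485818592), np.float64(208.49550688008986)) empty (np.float64(247.00934579439254), np.float64(202.98953828985913))
now above band mid mm 6.089779177597645
empty above band mid mm 24.557991351093406
[538.   76.4 260.5] 24.8
pin 0.97 [238. 257.] [482.7 -23.    0. ]
pin 0.96 [269. 100.] [522.9 159.2   0. ]
pin 0.48 [271. 100.] [525.5 159.8   0. ]
outer [85.5 96.5 38. ] [520.4 162.1  25. ]
mask 3701 ((267.15679931640625, 97.81980895996094), (71.9535903930664, 75.66712951660156), 174.14932250976562) [230.5 235.7 236.1]
bore dark 268.90501319261216 100.4353562005277 379 27 29
110 [269.28085066  98.80807446]
135 [268.09681305  97.29744746]
160 [266.66540352  95.47121673]
{'at': [265.9, 95.2], 'conf': 0.64}
{'at': [268.8, 101.5], 'conf': 0.2}
```

```bash
python3 -c "
from bench import *
s=sense();print(s['time'],s['ft_force'],s['finger_gap']);print(hand_in())"
```

```text
25.0 [-0.61282274 -0.66653692 -1.77368709] 85.28190565533804
the job is handed in; nothing more can be done
None
```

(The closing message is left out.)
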